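# Lock the printing-plate clamp with its T-key

## Task

Take the orange-handled T-key out of its wooden stand, pass its T-head down through the slot in the red clamp bar, press the bar down gently to its stop (never harder than about 25 N), turn the key a quarter turn and let go, so that the springs lift the T-head into its seat and the bar stays locked down. The slot must be found by feel, as the clamp may sit several millimetres along the bed from, and a little above or below, where it is reported. Leave everything else on the light table where it is.

Things in the scene. Friction and masses are not known exactly. Their poses are not given: they have to be found in the camera images.
- key: T-key, 90 mm tall, 130 g, upright in its stand. Origin: middle of the T-head's underside, z up. Steel T-head 30 mm along x, 10 mm along y, z 0-8 mm; shank 9 mm thick; brass collar 44 mm across, z 40-46 mm; neck 11 mm thick; orange handle 60 mm along x, 14 mm thick along y, z 56-90 mm. Pinch the handle across its thickness.
- stand: Fixed dark wooden block 64 x 64 x 44 mm with a slot-shaped hole 34.5 x 14.5 mm right through, long side along its x. The key's collar rests on its top and the key lifts straight out. Origin: centre of the underside.
- bed: Fixed plate bed: steel slab 240 x 260 x 12 mm; on its +x side a grey deck (top 38-44 mm) with a printing plate. Origin: centre of the underside, z up. On its -x side a carriage bears the sprung red clamp bar (160 mm along the bed's y, 75 mm along x, 8 mm thick). With the bar at its stop the inserted key's origin is 23-29 mm above the bed's origin; locked, 28-34 mm.
- slot (a point): Nominal slot middle at the raised bar's top face, 55 mm to -x of the bed's origin, 74 mm up. The true slot is up to 8 mm off along the bed's y and up to 3 mm higher or lower (both unreported), true along x. Slot 36.5 mm along the bed's x, 13.5 along y, through the bar and, 19 mm below it, through an 8 mm keeper plate (2 mm wider). Insert the head along the bed's x.
- bar (a joint): Travel of the bar pressed down by the key's collar, m: 0 up, 0.008 hard stop, 0.003 locked. Springs: about 4 N at 0, 10 N at the stop. Only within 1.5 mm of the stop is the T-head below the ribs under the keeper and free to turn, either way. Turned 90 degrees and let go, it is lifted 5 mm into a 15 mm wide seat between the ribs.
- loupe: Bystander: black magnifier 44 mm square, 42 mm high, near the key stand. Origin: centre of the underside.
- ink: Bystander: ink jar 66 mm across, 70 mm high. Origin: centre of the underside.
- folder: Bystander: white bone folder 150 x 22 x 6 mm lying flat. Origin: centre of the underside.
- mug: Bystander: blue mug 76 mm across, 90 mm high. Origin: centre of the underside.
- nut: Bystander: brass thumb nut 32 mm across, 22 mm high. Origin: centre of the underside.
- strip: Bystander: grey measuring block 40 x 160 x 12 mm lying flat. Origin: centre of the underside.
Not all that is in view belongs to the job. What is shaped like the stand but purple is not meant.

How it is judged (in metres and radians):
On the way, in this order (a step that is already met when the one before it is completed fails the run):
1. the key is lifted clear of its stand (z of key in the frame of stand above 0.05 m), for 0.1 s.
2. the T-head is pushed down through the slot, past the keeper plate, with the bar pressed (z of key in the frame of bed below 0.0315 m and horizontal distance between key and slot below 0.014 m and value of joint bar above 0.006 m), for 0.1 s.
At the end, for the whole second after the job is handed in: The key is locked in the clamp: upright within 7 deg, within 14 mm of the reported slot, head a quarter turn from the slot (within 20 deg) and seated up under the keeper (origin 25 to 37 mm above the bed's underside), bar held 1.5 to 4.5 mm down, key released and at rest (value of joint bar between 0.0015 and 0.0045 m and z of key in the frame of bed between 0.025 and 0.037 m and horizontal distance between key and slot below 0.014 m and angle between the x axis of key and the y axis of bed, either way round below 0.35 rad and angle between key's own z axis and vertical below 0.12 rad and linear speed of key below 0.01 m/s and contact force between the fingers and key below 0.1 N); the robot touches nothing.
It fails at once if the key is pressed or pulled against the clamp or bed with more than 30 N (contact force between key and bed above 30 N).
It fails at once if the robot itself pushes on the clamp or bed with more than 10 N (contact force between any of the fingers, the arm and bed above 10 N).
It fails at once if a bystander is moved more than 15 mm (distance of any of loupe, ink, folder, mug, nut, strip from where it was at the start of the episode above 0.015 m).
It also fails if it takes over 70 s, if anything falls off the work surface, if the arm or the gripper's body presses on something with over 40 N, if the wrist force passes 120 N, or if a joint passes its speed limit or range.

## Robot

A 7-joint arm with a two-finger parallel gripper is mounted at the origin on the work surface. World frame = base frame: x ahead of the robot, y to its left, z up, the work surface at z = 0. Lengths are in m, angles in degrees, forces in N, time in s.
With the tool pointing down it reaches from about 0.425 to 1.025 m from the base axis. Payload 9.4 kg.
Tool frame: the origin (TCP) lies midway between the tips of the shut fingers; the grasp point (between the pads) lies 19 mm behind it; z points along the fingers, y is the line along which they close (so a half turn about z gives the same grasp; the last joint's range is limited). The gripper opens to 85 mm and grips with 20 to 120 N. Pads are 22 mm wide; open, the fingers measure 114 mm over their backs; the gripper's body (76 mm by 85 mm) begins 54 mm behind the grasp point. The pads swing forward as they close: fully open they stand 13 mm farther back than shut.
Start: joints at [-81.515, 34.337, -0.143, 91.639, 0.103, 54.024, -4.572], TCP at [0.162, 0.707, 0.231] pointing down, gripper open.
Joint ranges: [-147.43, 147.43], [-19.82, 112.94], [-74.19, 73.91], [6.32, 146.72], [-59.91, 239.91], [6.04, 106.73], [-150.56, 150.56]. Speed limits (degrees/s): [127.2, 127.2, 172.46, 172.46, 180, 180, 180].

## Interface

Orientations are given as [roll, pitch, yaw] about the fixed x, y, z axes, in that order (R = Rz(yaw) Ry(pitch) Rx(roll)).
In Python, from rig import robot, optics, spotter gives the robot as it stands.
- The arm moves only by the tool jog_arm, never from a script. Its argument "commands" is a list of rows, each a list of 3 entries, a list of its own where there are three numbers: the closure, from 0 (fully open) to 1 (shut), then the shift along the tool's x, y, z in mm, then the turn, a rotation vector about the tool's x, y, z in degrees. In form: [[fingers, [dx, dy, dz], [wx, wy, wz]], ...]. A call has 1 to 12 rows; each row is the pose to reach, as a shift and turn from the pose commanded when the call began, along the tool's axes at that moment; what a row does not reach only later rows make up. A row lasts 1/8 s, in which the tool goes at most 62.5 mm and 10.7 degrees, less where a joint would pass 70% of its speed; a pose out of reach is approached as far as the arm can. A call with a gripper value outside its range is refused whole. The fingers move at their own pace and stop on an object; "squeeze" is the grip in N (left out, the last holds). Time passes only in rows, so rows that repeat a pose let the fingers close. It gives the time, the measured TCP pose, the force, the opening and the grip force at its end, in the units of the state.
- robot.read_state(): the state, without advancing time (a new reading comes with each control period).
- optics.get_image(name): name is "scene" or "side" or "wrist"; returns the picture (384x512x3 uint8, red, green, blue); there is no depth.
- optics.camera_model(name): a dict with "camera_matrix" (3x3 intrinsics, pixels), "R" (3x3) and "t" (3): a world point X has camera coordinates R X + t; the wrist camera has in their place "tool_from_camera" (4x4, takes a point from camera to tool coordinates, whose origin is the TCP and whose axes are the flange's). Camera axes: x right, y down, z forward; pixel columns grow to the right and rows downward; lengths in m; the calibration is good to about 2 mm. A picture is of the moment at which its call begins: read the wrist's pose just before it. camera_model takes no time and is no camera call.
- robot.finish_job(): hands the job in; it is judged then, once.
Trained networks look in the newest picture that a camera, given by its name, has taken for a name from the list of things; names that differ only in an ending like _2 or _b are one class to them, and where a whole thing is asked for, a point or a joint stands for the part that bears it (a point fixed in the world has none). Each returns a list of dicts, best first, with "confidence" (0 to 1); they miss things now and then, are a little off and sometimes report something else, mostly with a low value. They report only what shows in the picture. A call takes as long as a camera call. They do not tell look-alikes from the thing itself.
- spotter.recognise(name, camera): "rect" ([left, top, width, height] in pixels, round what is visible of it).
The state is a dict: "time_s": time; "joint_positions": joint angles; "joint_vel": joint speeds; "tau": joint torques, N m; "position": TCP position; "ee_rot": TCP orientation; "wrist_force": force on the tool from outside, world axes, zero at the start; "ft_torque": the same for the moment, N m; "gripper_width": finger opening in m; "gripper_force": force on a finger pad.
Only numpy, scipy, OpenCV 4.12 (cv2) and the standard library are available. Lean on these libraries where they do the work, as an engineer would, in place of code of your own. Each camera call takes 0.05 s, during which the arm holds its last target. There are 200 camera calls.

## Working session

There is one attempt and no reset: what is moved stays moved. The work goes in short steps, Python scripts to look and compute and a tool call to move; the robot and the scene stay as the last step left them, time stands still between calls to the robot, and variables do not carry over. Pictures are saved under pics/ and viewed, at most 10 in all, crops included, and the job is handed in when it is done.

Besides the shell and the picture viewer there is one more tool, called after "Emit:" as a command line: name --argument value ..., lists and objects as JSON in quotes. jog_arm: Moves the arm, as the interface text tells. Its arguments: {"type":"object","properties":{"commands":{"type":"array","items":{"type":"array"}},"squeeze":{"type":"number"}},"required":["commands"]}

```bash
mkdir -p pics; ls; python3 - <<'E'
from rig import robot, optics, spotter
import cv2,numpy as np
ims=[]
for c in ["scene","side"]:
    im=optics.get_image(c); cv2.imwrite(f"pics/{c}0.png",cv2.cvtColor(im,cv2.COLOR_RGB2BGR))
    for n in ["key","stand","bed","bar"]:
        print(c,n,[(r["rect"],round(r["confidence"],2)) for r in spotter.recognise(n,c)][:3])
    m=optics.camera_model(c); print(m)
print(optics.camera_model("wrist"))
s=robot.read_state();print(s)
E
```

```text
pics
scene key []
scene stand [([340.3, 133.2, 27.4, 24.5], 0.7), ([239.5, 127.0, 28.9, 24.4], 0.64), ([277.7, 149.3, 27.1, 20.2], 0.61)]
scene bed []
scene bar [([219.9, 178.3, 58.7, 39.8], 0.56)]
{'camera_matrix': array([[415.05926877,   0.        , 259.55232777],
       [  0.        , 415.05926877, 184.46862633],
       [  0.        ,   0.        ,   1.        ]]), 'R': array([[ 0.59855387,  0.80101706, -0.01024345],
       [ 0.61614209, -0.46850416, -0.63314515],
       [-0.51195917,  0.37266006, -0.77396531]]), 't': array([-0.31153992, -0.27891181,  1.55443132])}
side key [([239.6, 233.9, 29.3, 24.6], 0.93)]
side stand [([174.9, 291.5, 36.0, 40.4], 0.96), ([240.8, 248.0, 29.6, 25.8], 0.93)]
side bed [([182.8, 162.2, 104.8, 74.0], 0.82)]
side bar [([228.9, 167.6, 43.8, 32.8], 0.67)]
{'camera_matrix': array([[346.80178681,   0.        , 243.75897888],
       [  0.        , 346.80178681, 187.82306   ],
       [  0.        ,   0.        ,   1.        ]]), 'R': array([[-0.96020738, -0.27827069,  0.02381624],
       [-0.18148526,  0.55686659, -0.81053236],
       [ 0.21228493, -0.7826
[... 628 characters left out ...]
t_positions': array([-81.51284506,  34.33758782,  -0.14329777,  91.64199323,
         0.10080697,  54.02353465,  -4.57214095]), 'joint_vel': array([ 0.03804654, -0.0849864 ,  0.06796822, -0.04509557,  0.01088442,
        0.04084896,  0.00200517]), 'tau': array([-1.90818871e-03, -7.75566959e+01,  1.56255215e+00, -2.58172560e+01,
        1.24008633e-02,  2.79901848e-03, -2.09508443e-05]), 'position': array([0.1616225 , 0.70672478, 0.23125233]), 'ee_rot': array([-1.79997078e+02,  9.82205344e-04,  1.67118253e+02]), 'wrist_force': array([-1.08020707, -0.34795828, -0.36749087]), 'ft_torque': array([-0.05074602,  0.01120271,  0.00144823]), 'gripper_force': 0.0, 'gripper_width': 0.08530963862183295}
```

View pics/scene0.png

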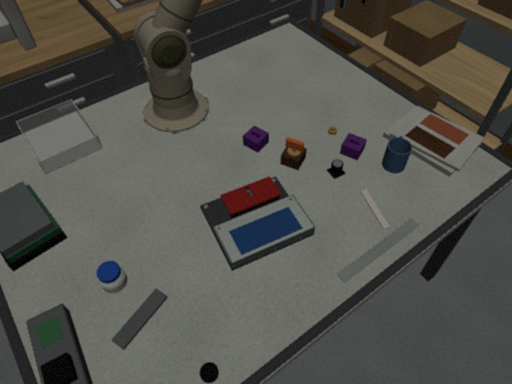

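View pics/side0.png

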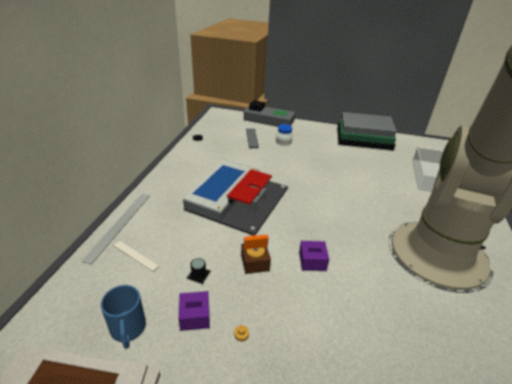

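The scene shows the key in its stand at about (294,150) and the clamp's red bar at (252,195). In the side view they are at (256,250) and (250,186). I'll segment by colour and project.

```bash
cat > h.py <<'E'
import numpy as np,cv2
from rig import robot, optics, spotter
from scipy.spatial.transform import Rotation as Ro
def cam(name):
    m=optics.camera_model(name);K=m["camera_matrix"]
    if name=="wrist":
        s=robot.read_state();T=np.eye(4);T[:3,:3]=Ro.from_euler('xyz',s["ee_rot"],degrees=True).as_matrix();T[:3,3]=s["position"]
        W=T@m["tool_from_camera"];R=W[:3,:3].T;return K,R,-R@W[:3,3]
    return K,m["R"],m["t"]
def onplane(c,uv,z):
    K,R,t=c;uv=np.atleast_2d(np.array(uv,float))
    d=np.c_[uv,np.ones(len(uv))]@np.linalg.inv(K).T@R;C=-R.T@t
    return C+d*((z-C[2])/d[:,2])[:,None]
def proj(c,X):
    K,R,t=c;p=(np.atleast_2d(X)@R.T+t)@K.T;return p[:,:2]/p[:,2:]
def tri(c1,u1,c2,u2):
    P=[c[0]@np.c_[c[1],c[2]] for c in (c1,c2)]
    X=cv2.triangulatePoints(P[0],P[1],np.array(u1,float),np.array(u2,float))[:,0];return X[:3]/X[3]
def blob(im,lo,hi,roi):
    x0,y0,x1,y1=roi;h=cv2.cvtColor(im,cv2.COLOR_RGB2HSV);m=np.zeros(h.shape[:2],np.uint8)
    mm=cv2.inRange(h,np.array(lo),np.array(hi));m[y0:y1,x0:x1]=mm[y0:y1,x0:x1]
    n,l,s,c=cv2.connectedComponentsWithStats(m);i=1+np.argmax(s[1:,4])
    return max(cv2.findContours((l==i).astype(np.uint8),cv2.RETR_EXTERNAL,cv2.CHAIN_APPROX_NONE)[0],key=len)[:,0],c[i],s[i]
E
python3 - <<'E'
from h import *
C={};k={};b={}
for c,ro,rb in [("scene",(275,130,315,172),(200,170,295,225)),("side",(235,225,280,275),(215,160,285,215))]:
    im=cv2.cvtColor(cv2.imread(f"pics/{c}0.png"),cv2.COLOR_BGR2RGB);C[c]=cam(c)
    k[c]=blob(im,(4,170,120),(14,255,255),ro);b[c]=blob(im,(0,150,60),(5,255,255),rb)
    print(c,"key",k[c][1:], "bar",b[c][1:])
    P=onplane(C[c],b[c][0],0.074)[:,:2]; r=cv2.minAreaRect((P*1000).astype(np.float32));print("bar rect mm",r)
    P=onplane(C[c],k[c][0],0.08)[:,:2]; r=cv2.minAreaRect((P*1000).astype(np.float32));print("key rect mm",r)
print("key tri",tri(C["scene"],k["scene"][1],C["side"],k["side"][1]))
print("bar tri",tri(C["scene"],b["scene"][1],C["side"],b["side"][1]))
a=[]
for c in C:
    im=cv2.imread(f"pics/{c}0.png");x,y=map(int,k[c][1]);u,v=map(int,b[c][1])
    for p,q in((x,y),(u,v)):
        a.append(cv2.resize(im[q-36:q+36,p-48:p+48],(400,300),interpolation=cv2.INTER_CUBIC))
cv2.imwrite("pics/crop.png",np.vstack([np.hstack(a[:2]),np.hstack(a[2:])]))
E
```

```text
scene key (array([294.17142857, 140.74285714]), array([287, 138,  16,   7,  35], dtype=int32)) bar (array([249.77480916, 195.13740458]), array([ 221,  177,   60,   37, 1048], dtype=int32))
bar rect mm ((540.305419921875, -46.60680389404297), (161.3527374267578, 74.89139556884766), 79.40445709228516)
key rect mm ((452.4716796875, 191.00396728515625), (52.325714111328125, 8.37345027923584), 26.879518508911133)
side key (array([255.53558052, 241.34082397]), array([244, 235,  24,  14, 267], dtype=int32)) bar (array([248.97157623, 186.71963824]), array([228, 170,  43,  34, 774], dtype=int32))
bar rect mm ((540.0733642578125, -45.081626892089844), (165.3416748046875, 74.58582305908203), 80.00504302978516)
key rect mm ((462.3794860839844, 184.31973266601562), (57.59808349609375, 44.334922790527344), 17.59560203552246)
key tri [0.45901786 0.18747336 0.08573203]
bar tri [ 0.540228   -0.04706567  0.06933895]
```

View pics/crop.png

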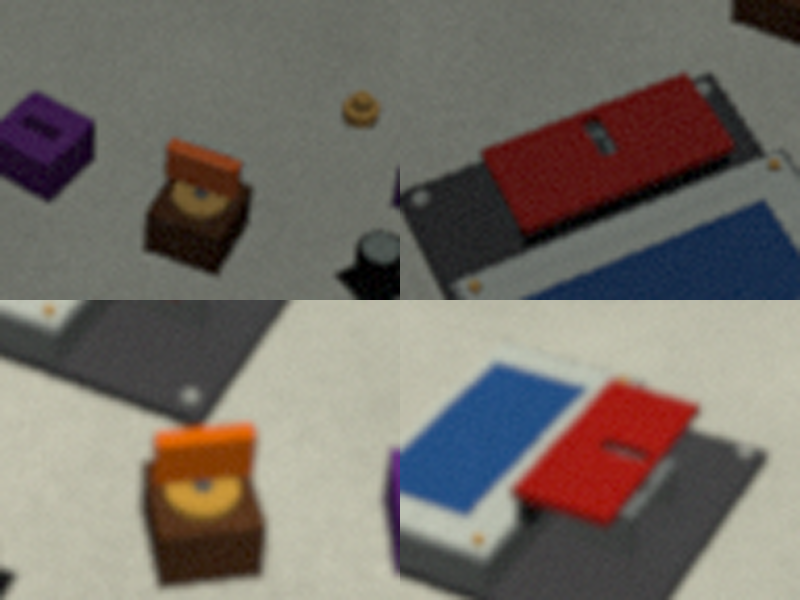

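Handle at about (0.459, 0.187), bar yaw about 80° (so bed x at -10°), and the slot is visible. Moving above the key now, for a close look.

Emit:
jog_arm --commands '[[0, [-40, -44, -20], [0, 0, -3]], [0, [-81, -88, -40], [0, 0, -6]], [0, [-122, -132, -49], [0, 0, -10]], [0, [-162, -176, -49], [0, 0, -13]], [0, [-203, -220, -49], [0, 0, -17]], [0, [-244, -265, -49], [0, 0, -20]], [0, [-284, -309, -49], [0, 0, -23]], [0, [-325, -353, -49], [0, 0, -26]], [0, [-366, -397, -49], [0, 0, -30]], [0, [-406, -441, -49], [0, 0, -33]], [0, [-406, -441, -49], [0, 0, -33]], [0, [-406, -441, -49], [0, 0, -33]]]'

```text
time_s: 2.0
position: [0.459, 0.1866, 0.2804]
ee_rot: [180.0, 0.0, -159.9]
wrist_force: [0.5, 0.1, 0.3]
gripper_width: 0.0854
gripper_force: 0.0
```

Emit:
jog_arm --commands '[[0.3, [0, 0, 0], [0, 0, 0]], [0.3, [0, 0, 0], [0, 0, 0]], [0.3, [0, 0, 0], [0, 0, 0]]]'

```text
time_s: 2.38
position: [0.4587, 0.1871, 0.2803]
ee_rot: [180.0, -0.0, -159.8]
wrist_force: [-0.4, -1.0, 0.2]
gripper_width: 0.0593
gripper_force: 0.0
```

```bash
python3 - <<'E'
from h import *
s=robot.read_state();print(s["time_s"],s["position"],s["ee_rot"],s["joint_positions"],s["gripper_width"])
c=cam("wrist");im=optics.get_image("wrist");cv2.imwrite("pics/w1.png",im[:,:,::-1])
o=blob(im,(4,150,90),(13,255,255),(0,0,512,384))
P=onplane(c,o[0],0.094)[:,:2];print(o[1:],cv2.minAreaRect((P*1000).astype(np.float32)))
for n in ["key","stand","bar"]: print(n,[(r["rect"],round(r["confidence"],2)) for r in spotter.recognise(n,"wrist")][:3])
E
```

```text
2.375 [0.45874597 0.1871061  0.28029043] [ 1.79995619e+02 -1.01346325e-03 -1.59797666e+02] [-27.30445257  15.12504772  -1.82087682 117.76356198   0.64214917
  47.12079905  80.70307598] 0.05932102719840727
(array([249.10135135, 171.85304054]), array([241, 148,  16,  50, 592], dtype=int32)) ((462.15325927734375, 183.0870361328125), (57.333251953125, 14.029935836791992), 25.162248611450195)
key [([231.6, 146.9, 39.0, 54.7], 0.74), ([0.0, 106.6, 125.8, 114.8], 0.26)]
stand [([224.0, 0.8, 60.1, 74.0], 0.77), ([225.4, 135.8, 50.3, 58.5], 0.73), ([322.7, 233.5, 54.7, 42.1], 0.6)]
bar [([0.0, 103.7, 122.3, 117.1], 0.65)]
```

View pics/w1.png

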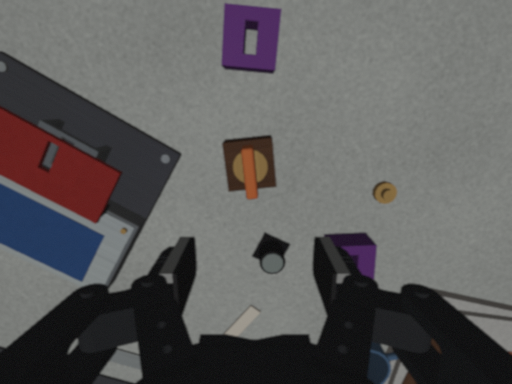

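The wrist view shows the handle at (249,173), about 5° off the tool's axis, with the stand around it and the loupe at (270,255). The measured top is at (0.462, 0.183), yaw 25°, and its thickness checks at 14 mm. Descending and gripping.

Emit:
jog_arm --commands '[[0.3, [-2, -5, 50], [0, 0, -5]], [0.3, [-2, -5, 100], [0, 0, -5]], [0.3, [-2, -5, 150], [0, 0, -5]], [0.3, [-2, -5, 190], [0, 0, -5]], [0.3, [-2, -5, 210], [0, 0, -5]], [0.3, [-2, -5, 218], [0, 0, -5]], [0.3, [-2, -5, 218], [0, 0, -5]], [0.9, [-2, -5, 218], [0, 0, -5]], [0.9, [-2, -5, 218], [0, 0, -5]], [0.9, [-2, -5, 218], [0, 0, -5]], [0.9, [-2, -5, 218], [0, 0, -5]], [0.9, [-2, -5, 218], [0, 0, -5]]]' --squeeze 80

```text
time_s: 4.08
position: [0.4631, 0.1825, 0.0632]
ee_rot: [-180.0, 0.1, -154.9]
wrist_force: [-0.9, -0.6, 7.3]
gripper_width: 0.0126
gripper_force: 77.9
```

Emit:
jog_arm --commands '[[1, [0, 0, -3], [0, 0, 0]], [1, [0, 0, -10], [0, 0, 0]], [1, [0, 0, -30], [0, 0, 0]], [1, [0, 0, -60], [0, 0, 0]], [1, [0, 0, -90], [0, 0, 0]], [1, [0, 0, -120], [0, 0, 0]], [1, [0, 0, -160], [0, 0, 0]], [1, [0, 0, -200], [0, 0, 0]], [1, [0, 0, -200], [0, 0, 0]], [1, [0, 0, -200], [0, 0, 0]]]'

```text
time_s: 5.32
position: [0.4622, 0.1821, 0.2621]
ee_rot: [-180.0, -0.0, -154.9]
wrist_force: [-0.1, 0.4, -2.0]
gripper_width: 0.0129
gripper_force: 77.9
```

```bash
python3 - <<'E'
from h import *
s=robot.read_state();print(s["time_s"],s["position"],s["ee_rot"],s["gripper_width"],s["wrist_force"])
a=[]
im=optics.get_image("wrist");a.append(im[:,:,::-1])
print([(r["rect"],round(r["confidence"],2)) for r in spotter.recognise("key","side")][:1])
im=optics.get_image("side");c=cam("side");p=proj(c,s["position"])[0].astype(int);print(p,spotter.recognise("key","side")[:1])
q=im[max(p[1]-48,0):p[1]+48,p[0]-64:p[0]+64,::-1];a.append(cv2.resize(q,(512,384),interpolation=cv2.INTER_CUBIC))
cv2.imwrite("pics/w2.png",cv2.resize(np.hstack(a),(800,300)))
E
```

```text
5.325 [0.46218942 0.18206633 0.26205053] [-1.79996405e+02 -1.76348629e-02 -1.54879714e+02] 0.012875238117534901 [-0.08104198  0.4146675  -1.99436175]
[([239.6, 233.9, 29.3, 24.6], 0.93)]
[259 178] [{'rect': [241.7, 165.3, 33.8, 36.8], 'confidence': 0.68}]
```

View pics/w2.png

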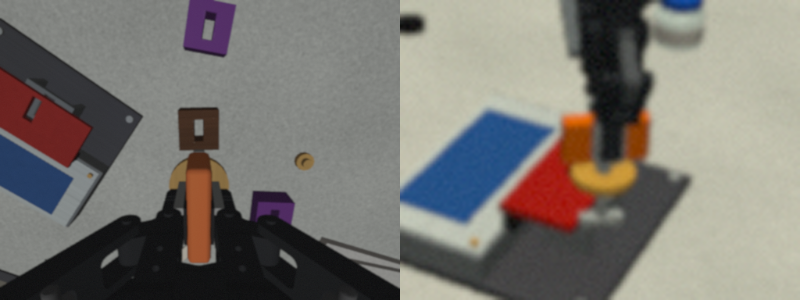

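The key hangs upright in the fingers, and the stand hole is visible at about (255,164) full-res. I'll get the key offset in the grip and the slot estimate.

```bash
python3 - <<'E'
from h import *
c=cam("wrist")
print("stand hole",onplane(c,[255,164],0.044)[0], "slot w",onplane(c,[42,137],0.074)[0])
print("slot sc",onplane(cam("scene"),[249,191.9],0.074)[0],"slot side",onplane(cam("side"),[254,186.5],0.074)[0])
s=robot.read_state();R=Ro.from_euler('xyz',s["ee_rot"],degrees=True).as_matrix()
print("tool axes",R[:,0],R[:,1])
for p in ([0.45,-0.04,0],):pass
E
```

```text
stand hole [0.4587596  0.18231969 0.044     ] slot w [ 0.52532601 -0.04368144  0.074     ]
slot sc [ 0.52999147 -0.04453526  0.074     ] slot side [ 0.52677923 -0.04373935  0.074     ]
tool axes [-0.90538292 -0.42459089  0.00208672] [-4.24592006e-01  9.05384790e-01 -1.03279829e-04]
```

Emit:
jog_arm --commands '[[1, [5, -30, 0], [0, 0, 5]], [1, [10, -60, 0], [0, 0, 10]], [1, [14, -90, 0], [0, 0, 15]], [1, [19, -120, 0], [0, 0, 20]], [1, [23, -150, 0], [0, 0, 25]], [1, [28, -180, 0], [0, 0, 30]], [1, [33, -210, 0], [0, 0, 35]], [1, [37, -232, 0], [0, 0, 35]], [1, [37, -232, 0], [0, 0, 35]], [1, [37, -232, 0], [0, 0, 35]]]'

```text
time_s: 6.78
position: [0.5276, -0.0433, 0.2621]
ee_rot: [180.0, -0.0, 170.1]
wrist_force: [0.2, 1.1, -1.4]
gripper_width: 0.0128
gripper_force: 78.1
```

```bash
python3 - <<'E'
from h import *
s=robot.read_state();print(s["time_s"],s["position"],s["ee_rot"],s["joint_positions"],s["wrist_force"])
c=cam("wrist");im=optics.get_image("wrist");cv2.imwrite("pics/w3.png",im[:,:,::-1])
o=blob(im,(0,120,50),(5,255,255),(0,0,512,384));print(o[1:])
P=onplane(c,o[0],0.074)[:,:2];print(cv2.minAreaRect((P*1000).astype(np.float32)))
print(proj(c,[s["position"][0],s["position"][1],0.074]))
E
```

```text
6.775 [ 0.52760581 -0.04325649  0.26212027] [ 1.79983591e+02 -2.85959938e-02  1.70064631e+02] [ -8.46951509  18.87230713   9.28565832 115.63587419  -4.20245022
  45.82451963  83.32215961] [ 0.19658887  1.0600155  -1.37839649]
(array([252.71008348, 180.15171591]), array([ 182,  150,  143,   65, 7547], dtype=int32))
((540.6356811523438, -46.20733642578125), (161.79595947265625, 74.62516784667969), 79.42675018310547)
[[253.37396009 171.66064191]]
```

View pics/w3.png

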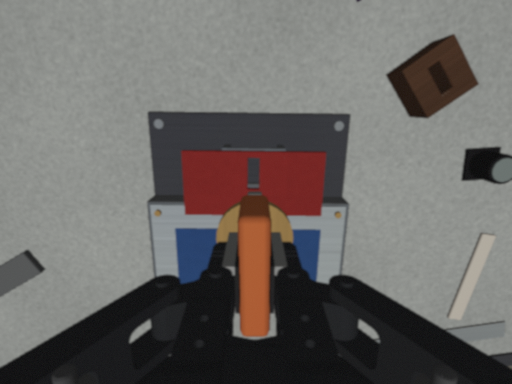

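The bar is square to the tool (79.4°), and the slot at column 253, rows 158–190, lies in line with the TCP's footprint at (253,172). I'll measure the slot ends and the key's offset in the grip from this picture.

```bash
python3 - <<'E'
from h import *
im=cv2.imread("pics/w3.png")[:,:,::-1]
m=optics.camera_model("wrist");K=m["camera_matrix"];T=np.linalg.inv(m["tool_from_camera"])
tc=(K,T[:3,:3],T[:3,3])
for off in (-.003,0,.003): print(off,"handle top ends",proj(tc,[[off+.03,0,-.032],[off-.03,0,-.032]]).round(1).tolist(),"collar",proj(tc,[[off+.022,0,.012]]).round(1).tolist())
print("col255",[(r,*im[r,252:259].mean(0).astype(int)) for r in list(range(190,206))+list(range(328,340))])
print("slot",[(r,*im[r,251:256].mean(0).astype(int)) for r in range(146,196,1)])
for r in (165,172,180): print(r,[(x,int(im[r,x,0])-int(im[r,x,1])) for x in range(242,266)])
c=cam("wrist");print(onplane(c,[[253,158],[253,190]],.074))
E
```

```text
-0.003 handle top ends [[252.3, 223.9], [252.5, 346.2]] collar [[252.8, 206.7]]
0 handle top ends [[252.3, 216.9], [252.5, 340.8]] collar [[252.7, 201.5]]
0.003 handle top ends [[252.2, 209.7], [252.5, 335.4]] collar [[252.7, 196.2]]
col255 [(190, np.int64(104), np.int64(39), np.int64(37)), (191, np.int64(91), np.int64(48), np.int64(46)), (192, np.int64(69), np.int64(57), np.int64(55)), (193, np.int64(69), np.int64(68), np.int64(66)), (194, np.int64(80), np.int64(73), np.int64(69)), (195, np.int64(80), np.int64(58), np.int64(50)), (196, np.int64(77), np.int64(44), np.int64(29)), (197, np.int64(76), np.int64(41), np.int64(22)), (198, np.int64(77), np.int64(42), np.int64(24)), (199, np.int64(77), np.int64(42), np.int64(24)), (200, np.int64(78), np.int64(42), np.int64(25)), (201, np.int64(78), np.int64(42), np.int64(25)), (202, np.int64(78), np.int64(43), np.int64(24)), (203, np.int64(78), np.int64(42), np.int64(24)), (204, np.int64(78), np.int64(43), np.int64(24)), (205, np.int64(79), np.int64(43), np.int64(25)), (328, np.int64(171), np.int64(91), np.int64(52)), (329, np.int64(171), np
[... 3169 characters left out ...]
, (258, 11), (259, 41), (260, 70), (261, 80), (262, 81), (263, 81), (264, 81), (265, 82)]
172 [(242, 80), (243, 82), (244, 81), (245, 79), (246, 72), (247, 48), (248, 16), (249, 0), (250, -2), (251, -1), (252, 0), (253, -1), (254, -2), (255, -1), (256, -1), (257, 1), (258, 15), (259, 45), (260, 71), (261, 81), (262, 82), (263, 82), (264, 80), (265, 80)]
180 [(242, 83), (243, 81), (244, 82), (245, 80), (246, 72), (247, 45), (248, 13), (249, -1), (250, -1), (251, 0), (252, 0), (253, -1), (254, -1), (255, -1), (256, -1), (257, 2), (258, 18), (259, 48), (260, 71), (261, 80), (262, 81), (263, 80), (264, 81), (265, 81)]
[[ 0.51219105 -0.04059257  0.074     ]
 [ 0.54882313 -0.0470231   0.074     ]]
```

Relative to the key, the slot is about 4.5 mm along -x and 1.2 mm along -y of the tool. The head should meet the bar at a TCP height of about 0.133. I'll correct, go down to 0.145, then feel.

Emit:
jog_arm --commands '[[1, [-4.5, -1.2, 30], [0, 0, 0.6]], [1, [-4.5, -1.2, 60], [0, 0, 0.6]], [1, [-4.5, -1.2, 85], [0, 0, 0.6]], [1, [-4.5, -1.2, 105], [0, 0, 0.6]], [1, [-4.5, -1.2, 116], [0, 0, 0.6]], [1, [-4.5, -1.2, 117], [0, 0, 0.6]], [1, [-4.5, -1.2, 117], [0, 0, 0.6]], [1, [-4.5, -1.2, 117], [0, 0, 0.6]]]'

```text
time_s: 7.82
position: [0.5323, -0.0453, 0.146]
ee_rot: [180.0, 0.1, 169.5]
wrist_force: [0.1, -0.8, -0.8]
gripper_width: 0.0129
gripper_force: 78.1
```

Emit:
jog_arm --commands '[[1, [0, 0, 2], [0, 0, 0]], [1, [0, 0, 4], [0, 0, 0]], [1, [0, 0, 6], [0, 0, 0]], [1, [0, 0, 8], [0, 0, 0]], [1, [0, 0, 10], [0, 0, 0]], [1, [0, 0, 12], [0, 0, 0]], [1, [0, 0, 12], [0, 0, 0]]]'

```text
time_s: 8.7
position: [0.5318, -0.0454, 0.1331]
ee_rot: [-180.0, -0.0, 169.5]
wrist_force: [-0.7, 0.7, -1.9]
gripper_width: 0.0127
gripper_force: 78.1
```

Emit:
jog_arm --commands '[[1, [0, 0, 1], [0, 0, 0]], [1, [0, 0, 2], [0, 0, 0]], [1, [0, 0, 3], [0, 0, 0]], [1, [0, 0, 3], [0, 0, 0]]]'

```text
time_s: 9.2
position: [0.5318, -0.0453, 0.1302]
ee_rot: [-180.0, -0.0, 169.5]
wrist_force: [-0.4, 0.4, -2.9]
gripper_width: 0.0128
gripper_force: 78.1
```

Emit:
jog_arm --commands '[[1, [0, 0, 1], [0, 0, 0]], [1, [0, 0, 2], [0, 0, 0]], [1, [0, 0, 3], [0, 0, 0]], [1, [0, 0, 4], [0, 0, 0]], [1, [0, 0, 4], [0, 0, 0]]]'

```text
time_s: 9.82
position: [0.5318, -0.0453, 0.1262]
ee_rot: [-180.0, -0.0, 169.5]
wrist_force: [-2.0, 0.7, -2.6]
gripper_width: 0.0127
gripper_force: 78.0
```

Emit:
jog_arm --commands '[[1, [0, 0, 1], [0, 0, 0]], [1, [0, 0, 2], [0, 0, 0]], [1, [0, 0, 3], [0, 0, 0]], [1, [0, 0, 4], [0, 0, 0]], [1, [0, 0, 4], [0, 0, 0]]]'

```text
time_s: 10.45
position: [0.5319, -0.0454, 0.1222]
ee_rot: [-180.0, -0.0, 169.5]
wrist_force: [-1.9, 0.2, -1.7]
gripper_width: 0.0128
gripper_force: 78.0
```

No contact at 63 mm, so the head is in the bar's slot. Next is the keeper plate, at about TCP 0.106.

Emit:
jog_arm --commands '[[1, [0, 0, 2], [0, 0, 0]], [1, [0, 0, 4], [0, 0, 0]], [1, [0, 0, 6], [0, 0, 0]], [1, [0, 0, 8], [0, 0, 0]], [1, [0, 0, 10], [0, 0, 0]], [1, [0, 0, 10], [0, 0, 0]]]'

```text
time_s: 11.2
position: [0.5319, -0.0454, 0.1121]
ee_rot: [-180.0, -0.0, 169.5]
wrist_force: [-0.3, 0.1, -1.6]
gripper_width: 0.0132
gripper_force: 78.0
```

Emit:
jog_arm --commands '[[1, [0, 0, 1], [0, 0, 0]], [1, [0, 0, 2], [0, 0, 0]], [1, [0, 0, 3], [0, 0, 0]], [1, [0, 0, 4], [0, 0, 0]], [1, [0, 0, 5], [0, 0, 0]], [1, [0, 0, 5], [0, 0, 0]]]'

```text
time_s: 11.95
position: [0.5319, -0.0454, 0.1072]
ee_rot: [-180.0, -0.0, 169.5]
wrist_force: [-0.8, -0.4, -0.7]
gripper_width: 0.0126
gripper_force: 78.0
```

Emit:
jog_arm --commands '[[1, [0, 0, 1], [0, 0, 0]], [1, [0, 0, 2], [0, 0, 0]], [1, [0, 0, 3], [0, 0, 0]], [1, [0, 0, 4], [0, 0, 0]], [1, [0, 0, 4], [0, 0, 0]]]'

```text
time_s: 12.58
position: [0.5319, -0.0454, 0.1032]
ee_rot: [-180.0, -0.0, 169.5]
wrist_force: [0.3, -1.4, -1.3]
gripper_width: 0.013
gripper_force: 78.0
```

Emit:
jog_arm --commands '[[1, [0, 0, 1], [0, 0, 0]], [1, [0, 0, 2], [0, 0, 0]], [1, [0, 0, 3], [0, 0, 0]], [1, [0, 0, 4], [0, 0, 0]], [1, [0, 0, 5], [0, 0, 0]], [1, [0, 0, 6], [0, 0, 0]], [1, [0, 0, 6], [0, 0, 0]]]'

```text
time_s: 13.45
position: [0.5319, -0.0454, 0.0972]
ee_rot: [-180.0, -0.0, 169.5]
wrist_force: [-0.5, 0.9, -1.3]
gripper_width: 0.0128
gripper_force: 78.0
```

Emit:
jog_arm --commands '[[1, [0, 0, 1], [0, 0, 0]], [1, [0, 0, 2], [0, 0, 0]], [1, [0, 0, 3], [0, 0, 0]], [1, [0, 0, 3], [0, 0, 0]]]'

```text
time_s: 13.95
position: [0.5319, -0.0454, 0.0944]
ee_rot: [180.0, 0.0, 169.5]
wrist_force: [-0.8, -0.3, 3.4]
gripper_width: 0.013
gripper_force: 78.8
```

Emit:
jog_arm --commands '[[1, [0, 0, 1], [0, 0, 0]], [1, [0, 0, 2], [0, 0, 0]], [1, [0, 0, 2], [0, 0, 0]]]'

```text
time_s: 14.32
position: [0.532, -0.0454, 0.0924]
ee_rot: [180.0, 0.0, 169.5]
wrist_force: [-0.8, 0.5, 5.1]
gripper_width: 0.0128
gripper_force: 79.1
```

The collar is on the bar (contact at about 0.0955). I'll press gradually.

Emit:
jog_arm --commands '[[1, [0, 0, 1], [0, 0, 0]], [1, [0, 0, 2], [0, 0, 0]], [1, [0, 0, 2], [0, 0, 0]]]'

```text
time_s: 14.7
position: [0.532, -0.0454, 0.0905]
ee_rot: [180.0, 0.0, 169.5]
wrist_force: [-2.5, 0.2, 6.3]
gripper_width: 0.0131
gripper_force: 79.3
```

Emit:
jog_arm --commands '[[1, [0, 0, 1], [0, 0, 0]], [1, [0, 0, 1.5], [0, 0, 0]], [1, [0, 0, 1.5], [0, 0, 0]]]'

```text
time_s: 15.08
position: [0.532, -0.0454, 0.0891]
ee_rot: [180.0, 0.0, 169.5]
wrist_force: [-2.7, 1.2, 7.3]
gripper_width: 0.0127
gripper_force: 79.5
```

Emit:
jog_arm --commands '[[1, [0, 0, 0.7], [0, 0, 0]], [1, [0, 0, 1], [0, 0, 0]], [1, [0, 0, 1], [0, 0, 0]]]'

```text
time_s: 15.45
position: [0.532, -0.0454, 0.0881]
ee_rot: [180.0, 0.0, 169.5]
wrist_force: [-1.0, 0.4, 8.0]
gripper_width: 0.0128
gripper_force: 79.6
```

Emit:
jog_arm --commands '[[1, [0, 0, 0.5], [0, 0, 0]], [1, [0, 0, 0.5], [0, 0, 0]], [1, [0, 0, 0.5], [0, 0, 0]]]'

```text
time_s: 15.82
position: [0.532, -0.0454, 0.0877]
ee_rot: [180.0, 0.0, 169.5]
wrist_force: [-2.8, 0.9, 8.2]
gripper_width: 0.0127
gripper_force: 79.6
```

Emit:
jog_arm --commands '[[1, [0, 0, 0.5], [0, 0, 0]], [1, [0, 0, 0.5], [0, 0, 0]], [1, [0, 0, 0.5], [0, 0, 0]]]'

```text
time_s: 16.2
position: [0.532, -0.0454, 0.0875]
ee_rot: [180.0, 0.0, 169.5]
wrist_force: [-4.5, 0.7, 13.6]
gripper_width: 0.0128
gripper_force: 80.5
```

At the stop (13.6 N). A slight x force suggests the key bears on the +x end of the slot, so I'll ease it back and check.

Emit:
jog_arm --commands '[[1, [1, 0, 0], [0, 0, 0]], [1, [1, 0, 0], [0, 0, 0]], [1, [1, 0, 0], [0, 0, 0]]]'

```text
time_s: 16.58
position: [0.5319, -0.0453, 0.0875]
ee_rot: [180.0, 0.1, 169.5]
wrist_force: [-0.2, -0.0, 12.4]
gripper_width: 0.0131
gripper_force: 80.0
```

Emit:
jog_arm --commands '[[1, [1, 0, 0], [0, 0, 0]], [1, [1, 0, 0], [0, 0, 0]], [1, [1, 0, 0], [0, 0, 0]]]'

```text
time_s: 16.95
position: [0.5318, -0.0453, 0.0876]
ee_rot: [180.0, 0.2, 169.5]
wrist_force: [1.5, -1.2, 8.8]
gripper_width: 0.013
gripper_force: 79.8
```

Emit:
jog_arm --commands '[[1, [0, -0.5, 0.4], [0, 0, 10]], [1, [0.2, -1, 0.4], [0, 0, 20]], [1, [0.4, -1.4, 0.4], [0, 0, 30]], [1, [0.4, -1.4, 0.4], [0, 0, 30]]]'

```text
time_s: 17.45
position: [0.5313, -0.0467, 0.0875]
ee_rot: [179.9, 0.2, 139.4]
wrist_force: [1.7, -0.0, 14.8]
gripper_width: 0.0133
gripper_force: 80.5
```

Emit:
jog_arm --commands '[[1, [0, -0.5, 0], [0, 0, 10]], [1, [0.2, -1, 0], [0, 0, 20]], [1, [0.4, -1.4, 0], [0, 0, 30]], [1, [0.7, -1.8, 0], [0, 0, 40]], [1, [1, -2.1, 0], [0, 0, 50]], [1, [1.4, -2.4, 0], [0, 0, 60]], [1, [1.4, -2.4, 0], [0, 0, 60]], [1, [1.4, -2.4, 0], [0, 0, 60]]]'

```text
time_s: 18.45
position: [0.5304, -0.047, 0.0876]
ee_rot: [179.6, -0.0, 79.6]
wrist_force: [6.8, 3.1, 10.1]
gripper_width: 0.0127
gripper_force: 80.0
```

The quarter turn is done. I'll ease off the side load and let the springs lift the key while it's still loosely guided.

Emit:
jog_arm --commands '[[1, [0, 1, -1], [0, 0, 0]], [1, [0, 1, -2], [0, 0, 0]], [1, [0, 1, -2], [0, 0, 0]]]'

```text
time_s: 18.82
position: [0.5305, -0.047, 0.0893]
ee_rot: [179.7, -0.0, 79.6]
wrist_force: [4.2, 2.7, 7.6]
gripper_width: 0.0126
gripper_force: 79.2
```

Emit:
jog_arm --commands '[[1, [0, 0, -1], [0, 0, 0]], [1, [0, 0, -2], [0, 0, 0]], [1, [0, 0, -2], [0, 0, 0]]]'

```text
time_s: 19.2
position: [0.5305, -0.047, 0.0912]
ee_rot: [179.7, -0.0, 79.6]
wrist_force: [4.9, 2.6, 6.5]
gripper_width: 0.013
gripper_force: 78.9
```

Emit:
jog_arm --commands '[[1, [0.5, 1, -0.5], [0, 0, 0]], [1, [1, 2, -1], [0, 0, 0]], [1, [1, 2, -1], [0, 0, 0]]]'

```text
time_s: 19.58
position: [0.5306, -0.0469, 0.0917]
ee_rot: [179.9, 0.0, 79.5]
wrist_force: [0.8, 0.3, 5.6]
gripper_width: 0.0129
gripper_force: 79.1
```

Emit:
jog_arm --commands '[[1, [0, 0, -0.5], [0, 0, 0]], [1, [0, 0, -0.5], [0, 0, 0]], [1, [0, 0, -0.5], [0, 0, 0]]]'

```text
time_s: 19.95
position: [0.5306, -0.0469, 0.0921]
ee_rot: [179.9, 0.0, 79.5]
wrist_force: [1.1, -0.2, 5.0]
gripper_width: 0.0127
gripper_force: 79.0
```

Side load is gone. Release.

Emit:
jog_arm --commands '[[0.7, [0, 0, 0], [0, 0, 0]], [0.6, [0, 0, 0], [0, 0, 0]], [0.5, [0, 0, 0], [0, 0, 0]], [0.4, [0, 0, 0], [0, 0, 0]], [0.4, [0, 0, 0], [0, 0, 0]]]'

```text
time_s: 20.58
position: [0.5297, -0.0468, 0.0919]
ee_rot: [-180.0, 0.0, 79.5]
wrist_force: [-0.4, 0.3, 0.5]
gripper_width: 0.0512
gripper_force: 0.0
```

Emit:
jog_arm --commands '[[0.4, [0, 0, -20], [0, 0, 0]], [0.4, [0, 0, -50], [0, 0, 0]], [0.4, [0, 0, -100], [0, 0, 0]], [0.4, [0, 0, -150], [0, 0, 0]], [0.4, [-40, 0, -200], [0, 0, 0]], [0.4, [-40, 0, -200], [0, 0, 0]], [0.4, [-40, 0, -200], [0, 0, 0]]]'

```text
time_s: 21.45
position: [0.5223, -0.0856, 0.2916]
ee_rot: [-180.0, -0.1, 79.5]
wrist_force: [-0.0, -0.1, 0.1]
gripper_width: 0.0514
gripper_force: 0.0
```

```bash
python3 - <<'E'
from h import *
a=[]
im=optics.get_image("wrist");a.append(im[:,:,::-1])
c=cam("wrist");o=blob(im,(4,120,60),(14,255,255),(0,0,512,384));print(o[1:])
P=onplane(c,o[0],0.121)[:,:2];print(cv2.minAreaRect((P*1000).astype(np.float32)))
im=optics.get_image("side");a.append(cv2.resize(im[140:236,180:308,::-1],(512,384),interpolation=cv2.INTER_CUBIC))
cv2.imwrite("pics/w4.png",cv2.resize(np.hstack(a),(800,300)))
E
```

```text
(array([255.15534979, 136.9845679 ]), array([235, 108,  41,  60, 972], dtype=int32))
((531.876953125, -45.54591369628906), (40.61051940917969, 58.458580017089844), 15.5454740524292)
```

View pics/w4.png

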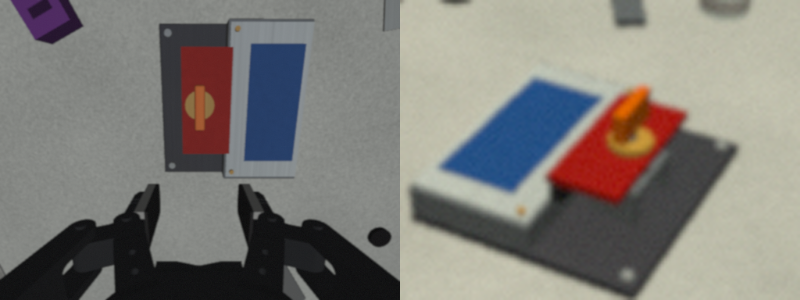

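The picture shows the key upright, with its handle along the bed's y and its collar on the lowered bar, and the fingers clear of it. Handing in.

```bash
python3 -c "
from rig import robot
print(robot.finish_job())"
```

```text
the job is handed in; nothing more can be done
None
```

The key is through the slot, turned a quarter turn and released, and the job is handed in at about 22 s of the 70 s. By force feedback and the last picture it is locked in its seat with the bar held down; the hand-in returned no verdict. The highest push I read was about 15 N.

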